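# Move the row of cabinet parts into the steel rack in reverse order

## Task

Move the four parts that stand in the white holders on the aluminium strip - black contactor, terminal group, steel sleeve and hex bolt - into the four pockets of the grey steel rack in reverse order: the part that is leftmost on the strip, as the robot sees it, goes into the rightmost pocket, the next one into the pocket beside that, and so on. Keep every part upright and leave each one standing flat and about in the middle of its pocket, and do not knock over or shift the glue bottle that stands between strip and rack.

Things in the scene. Friction and masses are not known exactly. Their poses are not given: they have to be found in the camera images.
- strip: Flat aluminium strip fixed on the bench, 88 x 280 x 6 mm, that carries the row of four white holders at the start. Origin: centre of its underside; y runs along the row, x across it. Holders sit at y = -102, -34, +34, +102 mm; seen from the robot +y is left.
- rack: Grey sheet-steel rack fixed on the bench, 90 x 276 mm, with a row of four equal pockets with dark rubber floors. Origin: centre of its underside; y runs along the row (+y is left seen from the robot), x across it. Pocket centres at y = -102, -34, +34, +102 mm, x = 0; pocket floor 8 mm above the origin. Each pocket is 62 mm wide along y and 82 mm deep along x. The divider walls between pockets stand 12 mm above the floor, the lips along front and back 6 mm.
- contactor_mid (a point): Middle (half-way up) of the small black contactor that stands on the strip (others that lie about the bench are not meant), a stepped block 50 (x) x 45 (y) x 57 (z) mm: the lower 30 mm is 50 mm wide along x, the upper part 34 mm wide along x (up to 54 mm); 45 mm along y throughout. z up. About 0.22 kg; held best between its two flat faces across its own x axis on the narrow upper part, 10 to 16 mm above its middle, or lower across the 50 mm base.
- terminals_mid (a point): Middle (half-way up) of the group of rail terminals, an upright slab 31 (x) x 48 (y) x 40 (z) mm with a rounded top. z up. About 0.06 kg; held best between its two flat faces across its own x axis.
- sleeve_mid (a point): Middle (half-way up) of the upright bare steel sleeve, a round tube 25 mm across and 78 mm tall. z along its axis, up.
- bolt_mid (a point): Middle (half-way up) of the steel hex bolt standing on its head, 42 mm tall: head 19 (x) x 22 (y) mm and 8 mm high at the bottom, above it a round shank 12 mm across. z along its axis, up. About 45 g.
- contactor_holder: The white plastic holder on the strip that the contactor stands on at the start; it stays on the strip, so it marks the place of the contactor in the old row. Flat pad 78 (x) x 63 (y) x 6 mm, axes as the strip's, open to front and back, with two ribs 5 mm high along x, 53 mm apart, beside the part. Origin: centre of its underside, 6 mm above that of the strip; the part stands on its top, 6 mm above its origin.
- terminals_holder: The white plastic holder on the strip that the terminal group stands on at the start; it stays on the strip, so it marks the place of the terminal group in the old row. Flat pad 78 (x) x 63 (y) x 6 mm, axes as the strip's, open to front and back, with two ribs 5 mm high along x, 53 mm apart, beside the part. Origin: centre of its underside, 6 mm above that of the strip; the part stands on its top, 6 mm above its origin.
- sleeve_holder: The white plastic holder on the strip that the steel sleeve stands on at the start; it stays on the strip, so it marks the place of the steel sleeve in the old row. Flat pad 78 (x) x 63 (y) x 6 mm, axes as the strip's, open to front and back, with two ribs 5 mm high along x, 31 mm apart, beside the part. Origin: centre of its underside, 6 mm above that of the strip; the part stands on its top, 6 mm above its origin.
- bolt_holder: The white plastic holder on the strip that the hex bolt stands on at the start; it stays on the strip, so it marks the place of the hex bolt in the old row. Flat pad 78 (x) x 63 (y) x 6 mm, axes as the strip's, open to front and back, with two ribs 5 mm high along x, 28 mm apart, beside the part. Origin: centre of its underside, 6 mm above that of the strip; the part stands on its top, 6 mm above its origin.
- glue_mid (a point): Middle (half-way up) of the loose small glue bottle, 30 mm across and 90 mm tall, that stands on the bench between strip and rack; it is not part of the job. Beware of the long fixed lamp over the bench: underside 0.53 m above the bench top, front edge at x = 0.63 m, from y = -0.21 to +0.45 m; travel low and swing sideways with the arm drawn in.

How it is judged:
At the end, for the whole second after the job is handed in: Each of the four parts stands upright (within 0.12 rad) on the floor of the pocket that mirrors its holder's place on the strip (leftmost to rightmost and so on), within 15 mm of the pocket's middle along and across the row, at rest (((y of contactor_holder in the frame of strip between -0.122 and -0.082 m and y of contactor_mid in the frame of rack between 0.087 and 0.117 m) or (y of contactor_holder in the frame of strip between -0.054 and -0.014 m and y of contactor_mid in the frame of rack between 0.019 and 0.049 m) or (y of contactor_holder in the frame of strip between 0.014 and 0.054 m and y of contactor_mid in the frame of rack between -0.049 and -0.019 m) or (y of contactor_holder in the frame of strip between 0.082 and 0.122 m and y of contactor_mid in the frame of rack between -0.117 and -0.087 m)) and x of contactor_mid in the frame of rack between -0.015 and 0.015 m and z of contactor_mid in the frame of rack between 0.0305 and 0.0415 m and angle between each of contactor_mid, terminals_mid, sleeve_mid, bolt_mid's own z axis and vertical below 0.12 rad and linear speed of each of contactor, terminals, sleeve, bolt below 0.02 m/s and ((y of terminals_holder in the frame of strip between -0.122 and -0.082 m and y of terminals_mid in the frame of rack between 0.087 and 0.117 m) or (y of terminals_holder in the frame of strip between -0.054 and -0.014 m and y of terminals_mid in the frame of rack between 0.019 and 0.049 m) or (y of terminals_holder in the frame of strip between 0.014 and 0.054 m and y of terminals_mid in the frame of rack between -0.049 and -0.019 m) or (y of terminals_holder in the frame of strip between 0.082 and 0.122 m and y of terminals_mid in the frame of rack between -0.117 and -0.087 m)) and x of terminals_mid in the frame of rack between -0.015 and 0.015 m and z of terminals_mid in the frame of rack between 0.022 and 0.033 m and ((y of sleeve_holder in the frame of strip between -0.122 and -0.082 m and y of sleeve_mid in the frame of rack between 0.087 and 0.117 m) or (y of sleeve_holder in the frame of strip between -0.054 and -0.014 m and y of sleeve_mid in the frame of rack between 0.019 and 0.049 m) or (y of sleeve_holder in the frame of strip between 0.014 and 0.054 m and y of sleeve_mid in the frame of rack between -0.049 and -0.019 m) or (y of sleeve_holder in the frame of strip between 0.082 and 0.122 m and y of sleeve_mid in the frame of rack between -0.117 and -0.087 m)) and x of sleeve_mid in the frame of rack between -0.015 and 0.015 m and z of sleeve_mid in the frame of rack between 0.041 and 0.052 m and ((y of bolt_holder in the frame of strip between -0.122 and -0.082 m and y of bolt_mid in the frame of rack between 0.087 and 0.117 m) or (y of bolt_holder in the frame of strip between -0.054 and -0.014 m and y of bolt_mid in the frame of rack between 0.019 and 0.049 m) or (y of bolt_holder in the frame of strip between 0.014 and 0.054 m and y of bolt_mid in the frame of rack between -0.049 and -0.019 m) or (y of bolt_holder in the frame of strip between 0.082 and 0.122 m and y of bolt_mid in the frame of rack between -0.117 and -0.087 m)) and x of bolt_mid in the frame of rack between -0.015 and 0.015 m and z of bolt_mid in the frame of rack between 0.023 and 0.034 m); the robot touches nothing.
It fails at once if one of the four parts is tipped over (more than 0.5 rad) (angle between any of contactor_mid, terminals_mid, sleeve_mid, bolt_mid's own z axis and vertical above 0.5 rad).
It fails at once if the glue bottle is knocked over or moved more than 30 mm (angle between glue_mid's own z axis and vertical above 0.5 rad or distance of glue_mid from where it was at the start of the episode above 0.03 m).
It also fails if it takes over 120 s, if anything falls off the work surface, if the arm or the gripper's body presses on something with over 40 N, if the wrist force passes 120 N, or if a joint passes its speed limit or range.

## Robot

A 6-joint arm with a two-finger parallel gripper is mounted at the origin on a cart in front of the work surface, level with it; the furniture and walls round the work are solid. World frame = base frame: x ahead of the robot, y to its left, z up, the work surface at z = 0. Lengths are in m, angles in rad, forces in N, time in s.
With the tool pointing down it reaches from about 0.425 to 0.95 m from the base axis. Payload 3.5 kg.
Tool frame: the origin (TCP) lies at the very end of the fingers, on their centre line; the grasp point (between the pads) lies 19 mm behind it; z points along the fingers, y is the line along which they close (so a half turn about z gives the same grasp; the last joint's range is limited). The gripper opens to 85 mm and grips with 20 to 120 N. Pads are 22 mm wide; open, the fingers measure 114 mm over their backs; the gripper's body (76 mm by 85 mm) begins 54 mm behind the grasp point. The pads swing forward as they close: fully open they stand 13 mm farther back than shut.
Start: joints at [-1.433, 0.286, 1.577, -0, 1.279, -0.15], TCP at [0.192, -0.647, 0.231] pointing down, gripper open.
Joint ranges: [-2.77, 2.77], [-0.9, 2.22], [0.21, 2.48], [-1.53, 4.67], [0.24, 2.81], [-2.84, 2.84]. Speed limits (rad/s): [2.79, 2.79, 3.14, 3.14, 3.14, 3.14].

## Interface

Orientations are given as a unit quaternion [x, y, z, w].
In Python, from plant import ctrl gives the robot as it stands.
- The arm moves only by the tool carry_out, never from a script. Its argument "deltas" is one flat list of numbers, 6 for each row, row after row: the shift along the tool's x, y, z in m, then the turn, a rotation vector about the tool's x, y, z in rad. A call has 1 to 5 rows; each row is the pose to reach, as a shift and turn from the pose commanded when the call began, along the tool's axes at that moment; what a row does not reach only later rows make up. A row lasts 1/8 s, in which the tool goes at most 62.5 mm and 10.7 degrees, less where a joint would pass 70% of its speed; a pose out of reach is approached as far as the arm can. A call with a gripper value outside its range is refused whole. "grip" is the opening in per cent of the stroke, from 0 (shut) to 100 (fully open), set as the call begins (left out, the last holds). The fingers move at their own pace and stop on an object; "grip_force" is the grip in N (left out, the last holds). Time passes only in rows, so rows that repeat a pose let the fingers close. It gives the time, the measured TCP pose, the force, the opening and the grip force at its end, in the units of the state.
- ctrl.get_state(): the state, without advancing time (a new reading comes with each control period).
- ctrl.read_camera(name): name is "scene" or "top" or "wrist"; returns (picture, depth): 420x560x3 uint8, red, green, blue; 420x560 float32, m along the optical axis (not along the pixel's ray), 0 where there is no reading.
- ctrl.camera_model(name): a dict with "intrinsics" (3x3 intrinsics, pixels), "extrinsics" (4x4, takes a point from world to camera coordinates); the wrist camera has in their place "hand_eye" (4x4, takes a point from camera to tool coordinates, whose origin is the TCP and whose axes are the flange's). Camera axes: x right, y down, z forward; pixel columns grow to the right and rows downward; lengths in m; the calibration is good to about 2 mm. A picture is of the moment at which its call begins: read the wrist's pose just before it. camera_model takes no time and is no camera call.
- ctrl.sign_off(): hands the job in; it is judged then, once.
Trained networks look in the newest picture that a camera, given by its name, has taken for a name from the list of things; names that differ only in an ending like _2 or _b are one class to them, and where a whole thing is asked for, a point or a joint stands for the part that bears it (a point fixed in the world has none). Each returns a list of dicts, best first, with "score" (0 to 1); they miss things now and then, are a little off and sometimes report something else, mostly with a low value. They report only what shows in the picture. A call takes as long as a camera call.
- ctrl.find_in(camera, query): "uv" ([column, row] in pixels, amid what is visible of it).
The state is a dict: "time": time; "qpos": joint angles; "dq": joint speeds; "joint_efforts": joint torques, N m; "eef_pos": TCP position; "tcp_rot": TCP orientation; "contact_force": force on the tool from outside, world axes, zero at the start; "wrist_torque": the same for the moment, N m; "opening": opening from 0.0 (shut) to 1.0 (fully open); "finger_force": force on a finger pad.
Only numpy, scipy, OpenCV 4.12 (cv2) and the standard library are available. Lean on these libraries where they do the work, as an engineer would, in place of code of your own. Each camera call takes 0.05 s, during which the arm holds its last target. There are 200 camera calls.

## Working session

There is one attempt and no reset: what is moved stays moved. The work goes in short steps, Python scripts to look and compute and a tool call to move; the robot and the scene stay as the last step left them, time stands still between calls to the robot, and variables do not carry over. Pictures are saved under pics/ and viewed, at most 14 in all, crops included, and the job is handed in when it is done.

Besides the shell and the picture viewer there is one more tool, called after ">>>" by a JSON object that holds its "api" and its "payload". carry_out: Moves the arm, as the interface text tells. Its arguments: {"type":"object","properties":{"deltas":{"type":"array"},"grip":{"type":"number"},"grip_force":{"type":"number"}},"required":["deltas"]}

```bash
mkdir -p pics; ls; cat > h.py <<'E'
from plant import ctrl
import numpy as np, cv2
from scipy.spatial.transform import Rotation as R
def shot(n,f=None):
    s=ctrl.get_state(); im,d=ctrl.read_camera(n); m=ctrl.camera_model(n)
    if n=='wrist':
        T=np.eye(4);T[:3,:3]=R.from_quat(s['tcp_rot']).as_matrix();T[:3,3]=s['eef_pos'];T=T@np.array(m['hand_eye'])
    else: T=np.linalg.inv(np.array(m['extrinsics']))
    if f: cv2.imwrite('pics/'+f,im[:,:,::-1])
    return im,d,np.array(m['intrinsics']),T
def cloud(d,K,T):
    v,u=np.mgrid[:d.shape[0],:d.shape[1]]
    P=np.stack([(u-K[0,2])/K[0,0]*d,(v-K[1,2])/K[1,1]*d,d],-1)
    return P@T[:3,:3].T+T[:3,3]
E
python3 - <<'E'
from h import *
s=ctrl.get_state();print(s)
for n in('top','scene'):
    im,d,K,T=shot(n,n+'0.png');P=cloud(d,K,T);np.save(n+'.npy',P)
    print(n,T.round(3).tolist(),K[0,0])
    for q in ['strip','rack','contactor_mid','terminals_mid','sleeve_mid','bolt_mid','contactor_holder','terminals_holder','sleeve_holder','bolt_holder','glue_mid']:
        for r in ctrl.find_in(n,q)[:2]:
            u,v=map(int,np.round(r['uv']));print(q,round(r['score'],2),(u,v),P[v,u].round(3))
E
```

```text
pics
{'time': 0.0, 'qpos': array([-1.43301900e+00,  2.87229036e-01,  1.57821699e+00,  2.33324645e-05,
        1.27857128e+00, -1.49973355e-01]), 'dq': array([ 0.00194227, -0.00015902,  0.00055516,  0.0012888 , -0.00013598,
        0.00042361]), 'joint_efforts': array([-1.77357292e-04, -4.05985630e+01, -2.92626679e+01, -1.77395177e-04,
        5.78504551e-03, -2.88679454e-07]), 'eef_pos': array([ 0.19152077, -0.64656398,  0.22988327]), 'tcp_rot': array([ 9.89667541e-01,  1.43376037e-01,  1.85600917e-05, -1.21223569e-03]), 'contact_force': array([ 0.04706062, -0.47868153, -0.59284305]), 'wrist_torque': array([-0.04592572, -0.03172898,  0.03073096]), 'finger_force': 0.0, 'opening': 0.9953911994378724}
top [[-0.003, -0.994, 0.111, 0.418], [-1.0, 0.003, -0.002, -0.024], [0.002, -0.111, -0.994, 1.185], [0.0, 0.0, 0.0, 1.0]] 479.605474959162
strip 0.76 (335, 238) [ 0.47  -0.157  0.011]
rack 0.89 (181, 214) [0.529 0.219 0.022]
contactor_mid 0.72 (341, 224) [ 0.499 -0.164  0.072]
terminals_mid 0.62 (366, 225) [ 0.499 -0.226  0.049]
sleeve_mid 0.5 (400, 224) [ 0.498 -0.296  0.092]
contactor_ho
[... 396 characters left out ...]
6], [-0.67, 0.487, -0.561, 0.555], [0.014, -0.747, -0.665, 0.751], [0.0, 0.0, 0.0, 1.0]] 404.49041972777553
strip 0.86 (330, 216) [ 0.469 -0.139  0.004]
rack 0.59 (213, 288) [0.517 0.235 0.008]
contactor_mid 0.8 (328, 197) [ 0.49  -0.15   0.052]
terminals_mid 0.53 (341, 187) [ 0.493 -0.216  0.045]
terminals_mid 0.3 (306, 219) [ 0.505 -0.08   0.01 ]
sleeve_mid 0.62 (357, 171) [ 0.493 -0.291  0.06 ]
bolt_mid 0.68 (326, 209) [ 0.486 -0.142  0.017]
bolt_mid 0.51 (212, 288) [0.519 0.236 0.008]
contactor_holder 0.69 (309, 207) [ 0.51  -0.097  0.039]
contactor_holder 0.44 (332, 209) [ 0.477 -0.158  0.012]
bolt_holder 0.71 (305, 216) [ 0.51  -0.082  0.016]
glue_mid 0.7 (283, 227) [0.509 0.008 0.041]
```

```bash
python3 - <<'E'
import cv2
a=cv2.imread('pics/top0.png')[130:320,100:460]
cv2.imwrite('pics/c1.png',cv2.resize(a,None,fx=2.2,fy=2.2,interpolation=3))
E
```

```text
(no output)
```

View pics/c1.png

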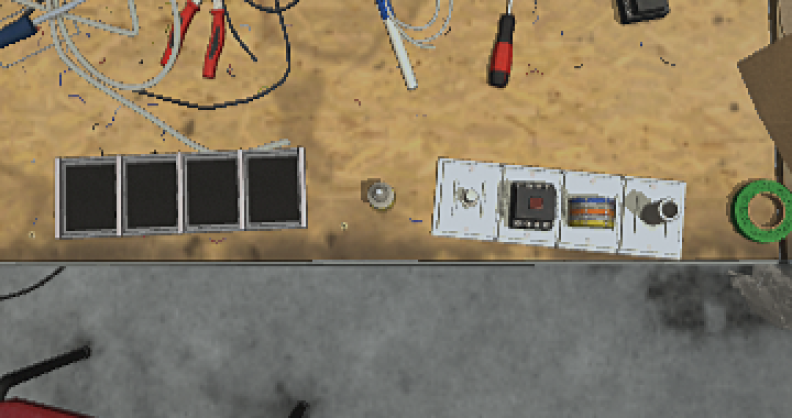

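View pics/scene0.png

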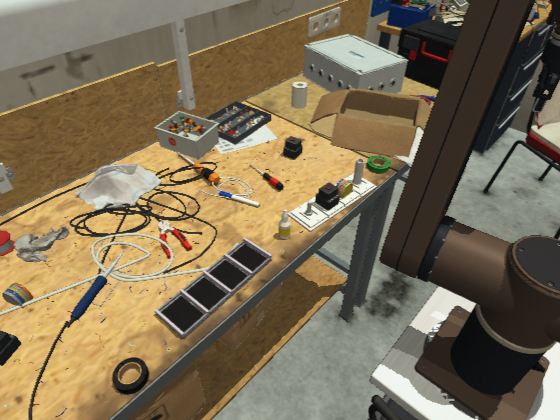

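The top view shows, left to right on the strip: bolt, contactor, terminals, sleeve. The rack is to the left with the glue bottle between. The order in the rack from the right is therefore bolt, contactor, terminals, sleeve.

```bash
python3 - <<'E'
from h import *
im=cv2.imread('pics/top0.png');P=np.load('top.npy')
X,Y,Z=P[...,0],P[...,1],P[...,2]
def rect(m,n):
    m=m.astype(np.uint8);k,l,st,_=cv2.connectedComponentsWithStats(m);i=1+st[1:,4].argmax()
    q=P[l==i];r=cv2.minAreaRect(q[:,:2].astype(np.float32)*1000);print(n,st[i,4],r, 'z',np.percentile(q[:,2],[5,50,95]).round(4))
reg=lambda x0,x1,y0,y1:(X>x0)&(X<x1)&(Y>y0)&(Y<y1)
hsv=cv2.cvtColor(im,cv2.COLOR_BGR2HSV)
rect(reg(.44,.62,.06,.4)&(Z>.006)&(Z<.04),'rack')
rect(reg(.44,.62,.06,.4)&((hsv[...,2]<60)|(hsv[...,1]<50)),'rackcol')
rect(reg(.42,.58,-.38,-.03)&(Z>.007)&(Z<.03),'strip z')
rect(reg(.42,.58,-.38,-.03)&(hsv[...,1]<50)&(Z>-.01),'strip col')
rect(reg(.42,.58,-.22,-.12)&(Z>.06),'contactor')
rect(reg(.42,.58,-.27,-.19)&(Z>.035)&(Z<.06),'term')
rect(reg(.42,.58,-.38,-.26)&(Z>.08),'sleeve')
rect(reg(.42,.58,-.11,-.05)&(Z>.025),'bolt')
rect(reg(.42,.58,-.045,.05)&(Z>.03),'glue')
rect(reg(.42,.58,-.045,.05)&(Z>.075),'glue top')
E
```

```text
rack 4078 ((549.4594116210938, 218.82955932617188), (145.1562957763672, 278.6726379394531), 2.3257157802581787) z [0.0067 0.0101 0.0207]
rackcol 4315 ((548.9873046875, 221.5879364013672), (145.50303649902344, 283.0787658691406), 2.1254727840423584) z [0.0056 0.0098 0.0205]
strip z 2719 ((503.218994140625, -203.04830932617188), (278.9173583984375, 89.15382385253906), 83.8984375) z [0.0078 0.0126 0.018 ]
strip col 4009 ((500.9546203613281, -205.9196014404297), (347.9365539550781, 116.20449829101562), 89.80010986328125) z [0.002  0.0126 0.0667]
contactor 271 ((504.8145751953125, -169.48590087890625), (43.04460525512695, 33.32594680786133), 89.2353286743164) z [0.0635 0.0671 0.0712]
term 240 ((497.183349609375, -235.8227996826172), (43.48039627075195, 31.098623275756836), 89.30573272705078) z [0.0379 0.0496 0.0546]
sleeve 68 ((495.7031555175781, -303.78875732421875), (22.66244888305664, 23.14781379699707), 89.77668762207031) z [0.0816 0.0885 0.0939]
bolt 26 ((514.08203125, -101.41460418701172), (10.161041259765625, 10.369319915771484), 43.795352935791016) z [0.0403 0.0544 0.0566]
glue 117 ((515.0054321289062, -4.371942520141602), (26.409969329833984, 26.11792755126953), 87.98789978027344) z [0.0433 0.0524 0.0883]
glue top 25 ((515.574462890625, -4.403252601623535), (11.14595890045166, 12.526383399963379), 63.10538101196289) z [0.076  0.0833 0.0927]
```

```bash
cat >> h.py <<'E'
def pose():
    s=ctrl.get_state();return s,np.array(s['eef_pos']),R.from_quat(s['tcp_rot'])
def go(x,y,z,th):
    "delta to TCP x,y,z, tool y-axis heading th, pointing down"
    s,p,r=pose()
    c,n=np.cos(th),np.sin(th)
    G=R.from_matrix(np.array([[-n,c,0],[c,n,0],[0,0,-1]]))
    d=r.inv().apply(np.array([x,y,z])-p);w=(r.inv()*G).as_rotvec()
    print('d',d.round(4),'w',w.round(4),'rows',max(np.linalg.norm(d)/.0625,np.linalg.norm(w)/.187).round(1))
E
python3 - <<'E'
from h import *
m=ctrl.camera_model('wrist');print(np.array(m['hand_eye']).round(4).tolist(),np.array(m['intrinsics']).round(1).tolist())
im=cv2.imread('pics/top0.png');P=np.load('top.npy')
X,Y,Z=P[...,0],P[...,1],P[...,2]
# rack front edge, side edges
m=(X>.44)&(X<.56)&(Y>.06)&(Y<.4)&(Z>.0065)
for y in np.arange(.1,.35,.03):
    q=m&(abs(Y-y)<.01);print(round(y,2),np.percentile(X[q],[0,1]).round(4))
for x in (.5,.52,.54,.555):
    q=m&(abs(X-x)<.008);print(x,Y[q].min().round(4),Y[q].max().round(4))
hsv=cv2.cvtColor(im,cv2.COLOR_BGR2HSV)
dk=((hsv[...,2]<70)&(X>.44)&(X<.6)&(Y>.06)&(Y<.4)).astype(np.uint8)
k,l,st,_=cv2.connectedComponentsWithStats(dk,connectivity=4)
for i in range(1,k):
    if st[i,4]>200: print(st[i,4],cv2.minAreaRect(P[l==i][:,:2].astype(np.float32)*1000))
go(.49,-.19,.3,-.106)
E
```

```text
[[-0.0004, -0.961, -0.2767, 0.0709], [1.0, -0.0006, 0.0005, -0.0], [-0.0006, -0.2767, 0.961, -0.1426], [0.0, 0.0, 0.0, 1.0]] [[365.0, 0.0, 282.6], [0.0, 365.0, 207.4], [0.0, 0.0, 1.0]]
0.1 [0.4511 0.4824]
0.13 [0.4803 0.4806]
0.16 [0.4586 0.4802]
0.19 [0.4779 0.4789]
0.22 [0.4563 0.4778]
0.25 [0.4757 0.4759]
0.28 [0.4443 0.4754]
0.31 [0.4445 0.4734]
0.34 [0.4734 0.4734]
0.5 0.0778 0.3982
0.52 0.0801 0.3558
0.54 0.0791 0.3568
0.555 0.0801 0.39
671 ((530.3954467773438, 114.67211151123047), (81.04991912841797, 57.4359016418457), 0.7355561852455139)
675 ((523.520263671875, 183.6599578857422), (72.50871276855469, 57.383426666259766), 1.0005947351455688)
669 ((520.2886962890625, 251.7128448486328), (72.1566390991211, 56.96405792236328), 3.1098546981811523)
682 ((517.12841796875, 319.8844299316406), (73.35527038574219, 56.74839401245117), 2.0331387519836426)
d [ 0.4159 -0.3537 -0.0687] w [-0.000e+00 -1.000e-04 -1.177e+00] rows 8.8
```

>>> {"api": "carry_out", "payload": {"deltas": [0.05, -0.04, -0.01, 0, 0, -0.12, 0.09, -0.08, -0.02, 0, 0, -0.24, 0.13, -0.11, -0.02, 0, 0, -0.36, 0.17, -0.145, -0.03, 0, 0, -0.48, 0.21, -0.18, -0.035, 0, 0, -0.6]}}

```text
time: 1.82
eef_pos: [0.3427, -0.4137, 0.2671]
tcp_rot: [0.902, 0.431, 0.0, 0.001]
contact_force: [0.9, -0.6, -0.1]
opening: 1.002
finger_force: 0.0
```

>>> {"api": "carry_out", "payload": {"deltas": [0.054, -0.005, -0.007, 0, 0, -0.115, 0.107, -0.011, -0.014, 0, 0, -0.23, 0.16, -0.016, -0.02, 0, 0, -0.345, 0.214, -0.022, -0.027, 0, 0, -0.46, 0.268, -0.027, -0.034, 0, 0, -0.577]}}

```text
time: 2.45
eef_pos: [0.4908, -0.1885, 0.3009]
tcp_rot: [0.742, 0.67, 0.0, 0.0]
contact_force: [0.7, -1.2, 0.0]
opening: 0.999
finger_force: 0.0
```

>>> {"api": "carry_out", "payload": {"deltas": [0, 0, 0, 0, 0, 0]}}

```text
time: 2.58
eef_pos: [0.4916, -0.1875, 0.3013]
tcp_rot: [0.742, 0.671, 0.0, 0.001]
contact_force: [0.2, -1.2, -0.2]
opening: 1.002
finger_force: 0.0
```

```bash
cat >> h.py <<'E'
def rect(P,m,n):
    k,l,st,_=cv2.connectedComponentsWithStats(m.astype(np.uint8))
    if k<2: print(n,'none');return
    i=1+st[1:,4].argmax();q=P[l==i];r=cv2.minAreaRect(q[:,:2].astype(np.float32)*1000)
    print(n,st[i,4],np.round(r[0],1),np.round(r[1],1),round(r[2],1),'z',np.percentile(q[:,2],[5,50,95]).round(4))
E
python3 - <<'E'
from h import *
im,d,K,T=shot('wrist','w1.png');P=cloud(d,K,T)
X,Y,Z=P[...,0],P[...,1],P[...,2]
reg=lambda x0,x1,y0,y1:(X>x0)&(X<x1)&(Y>y0)&(Y<y1)
rect(P,reg(.42,.58,-.38,-.03)&(Z>.003)&(Z<.03),'strip z')
rect(P,reg(.42,.58,-.22,-.12)&(Z>.055),'contactor')
rect(P,reg(.42,.58,-.22,-.12)&(Z>.025),'contactor base')
rect(P,reg(.42,.58,-.27,-.19)&(Z>.025)&(Z<.06),'term')
rect(P,reg(.42,.58,-.38,-.26)&(Z>.083),'sleeve')
rect(P,reg(.42,.58,-.13,-.05)&(Z>.03),'bolt')
rect(P,reg(.42,.58,-.13,-.05)&(Z>.05),'bolt top')
rect(P,reg(.42,.58,-.045,.05)&(Z>.03),'glue')
E
```

```text
strip z 12773 [ 504.1 -203.2] [279.3  88.1] 84.2 z [0.0053 0.0118 0.0167]
contactor 43598 [ 492. -183.] [ 33.1 145.8] 84.3 z [0.3297 0.3707 0.3905]
contactor base 43598 [ 492. -183.] [ 33.1 145.8] 84.3 z [0.3297 0.3707 0.3905]
term 1073 [ 497.1 -236.3] [48.8 30.6] 86.5 z [0.0315 0.0489 0.0527]
sleeve 290 [ 496.3 -304. ] [23.2 23.7] 45.9 z [0.0838 0.0894 0.0911]
bolt 124 [ 510.5 -108.4] [27.2 11.3] 57.7 z [0.0479 0.054  0.0554]
bolt top 117 [ 510.5 -108.4] [27.2 11.3] 57.7 z [0.0528 0.0541 0.0555]
glue 1 [513.4 -19.1] [0. 0.] 0.0 z [0.0302 0.0302 0.0302]
```

View pics/w1.png

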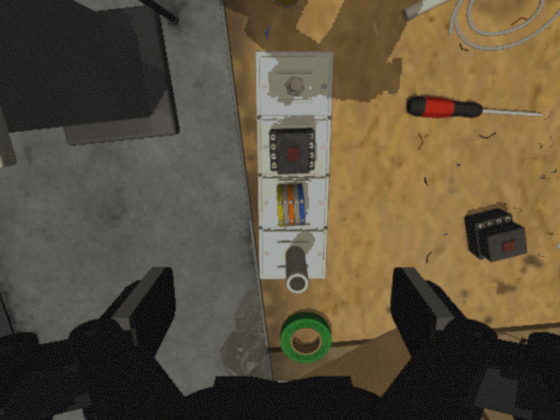

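The picture shows the strip running down the image: bolt (295,85), contactor (293,150), terminals (292,205), sleeve (297,270). All agree with the top view, so I start with the sleeve.

>>> {"api": "carry_out", "payload": {"deltas": [-0.058, 0.008, 0.03, 0, 0, 0, -0.1155, 0.0165, 0.06, 0, 0, 0, -0.1155, 0.0165, 0.12, 0, 0, 0, -0.1155, 0.0165, 0.171, 0, 0, 0, -0.1155, 0.0165, 0.171, 0, 0, 0]}}

```text
time: 3.25
eef_pos: [0.4902, -0.3055, 0.1238]
tcp_rot: [0.745, 0.668, -0.001, -0.006]
contact_force: [0.3, 0.4, -0.1]
opening: 1.0
finger_force: 0.0
```

```bash
python3 - <<'E'
from h import *
im,d,K,T=shot('wrist','w2.png');P=cloud(d,K,T)
X,Y,Z=P[...,0],P[...,1],P[...,2]
reg=lambda x0,x1,y0,y1:(X>x0)&(X<x1)&(Y>y0)&(Y<y1)
rect(P,reg(.42,.58,-.38,-.26)&(Z>.083)&(Z<.1),'sleeve')
rect(P,reg(.42,.58,-.38,-.26)&(Z>.03)&(Z<.1),'sleeve')
go(.496,-.304,.035,-.101)
E
```

```text
sleeve 1127 [ 496.6 -304.5] [24.  24.2] 34.5 z [0.0842 0.0896 0.0909]
sleeve 2621 [ 496.5 -304.4] [24.1 24.4] 31.3 z [0.0403 0.0791 0.0906]
d [0.0031 0.0035 0.0927] w [-0.0039 -0.0024 -0.0072] rows 1.5
```

View pics/w2.png

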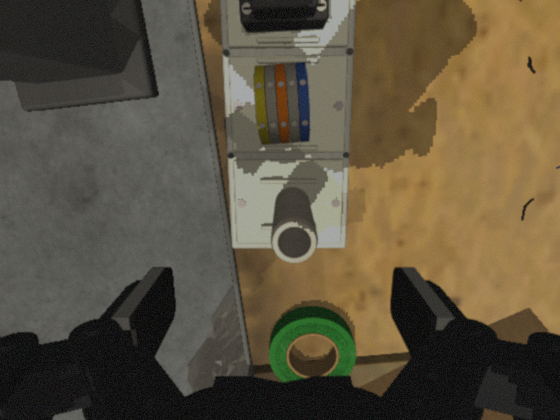

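Sleeve top at (294,240), a few mm right of the finger midline (283). I correct and go down.

>>> {"api": "carry_out", "payload": {"deltas": [0.001, 0.004, 0.03, 0, 0, 0, 0.001, 0.004, 0.065, 0, 0, 0, 0.001, 0.004, 0.094, 0, 0, 0, 0.001, 0.004, 0.094, 0, 0, 0]}}

```text
time: 3.8
eef_pos: [0.4985, -0.3067, 0.0363]
tcp_rot: [0.744, 0.669, -0.0, 0.0]
contact_force: [-0.1, 0.4, -0.8]
opening: 0.999
finger_force: 0.0
```

>>> {"api": "carry_out", "payload": {"deltas": [0, 0, 0, 0, 0, 0, 0, 0, 0, 0, 0, 0, 0, 0, 0, 0, 0, 0, 0, 0, 0, 0, 0, 0, 0, 0, 0, 0, 0, 0], "grip": 15, "grip_force": 40}}

```text
time: 4.42
eef_pos: [0.4986, -0.3066, 0.0365]
tcp_rot: [0.744, 0.669, -0.0, 0.0]
contact_force: [-1.6, 0.7, 6.3]
opening: 0.283
finger_force: 39.0
```

```bash
python3 - <<'E'
from h import *
s,p,r=pose();print(p.round(4),s['opening'],s['finger_force'],s['contact_force'].round(1))
E
```

```text
[ 0.4986 -0.3066  0.0365] 0.28309218129999 38.96217226982117 [-1.6  0.7  6.3]
```

>>> {"api": "carry_out", "payload": {"deltas": [0, 0, -0.05, 0, 0, 0, 0, 0, -0.11, 0, 0, 0, 0, 0, -0.165, 0, 0, 0, 0.04, -0.003, -0.165, 0, 0, 0, 0.085, -0.006, -0.165, 0, 0, 0]}}

```text
time: 5.05
eef_pos: [0.5014, -0.2204, 0.2006]
tcp_rot: [0.744, 0.668, 0.0, 0.0]
contact_force: [-0.1, 0.6, -2.2]
opening: 0.284
finger_force: 39.8
```

>>> {"api": "carry_out", "payload": {"deltas": [0.05, -0.0035, 0, 0, 0, 0, 0.1, -0.007, 0, 0, 0, 0, 0.15, -0.0105, 0, 0, 0, 0, 0.2, -0.014, 0, 0, 0, 0, 0.25, -0.0175, 0, 0, 0, 0]}}

```text
time: 5.68
eef_pos: [0.5098, 0.0313, 0.1994]
tcp_rot: [0.744, 0.669, -0.0, -0.0]
contact_force: [0.3, 0.2, -1.1]
opening: 0.282
finger_force: 39.8
```

>>> {"api": "carry_out", "payload": {"deltas": [0.05, -0.0035, 0, 0, 0, 0, 0.1, -0.007, 0, 0, 0, 0, 0.15, -0.0105, 0, 0, 0, 0, 0.2, -0.014, 0, 0, 0, 0, 0.25, -0.0175, 0, 0, 0, 0]}}

```text
time: 6.3
eef_pos: [0.5188, 0.2816, 0.1993]
tcp_rot: [0.744, 0.669, -0.001, -0.0]
contact_force: [-0.4, -0.4, -2.5]
opening: 0.283
finger_force: 39.8
```

>>> {"api": "carry_out", "payload": {"deltas": [0.03, -0.002, 0, 0, 0, -0.07, 0.04, -0.003, 0, 0, 0, -0.143, 0.04, -0.003, 0, 0, 0, -0.143, 0.04, -0.003, 0, 0, 0, -0.143]}}

```text
time: 6.8
eef_pos: [0.5204, 0.3195, 0.1996]
tcp_rot: [0.694, 0.72, -0.001, -0.0]
contact_force: [0.0, -0.3, -1.2]
opening: 0.279
finger_force: 39.7
```

```bash
python3 - <<'E'
from h import *
im,d,K,T=shot('wrist','w3.png');P=cloud(d,K,T);np.save('w3.npy',P)
X,Y,Z=P[...,0],P[...,1],P[...,2]
hsv=cv2.cvtColor(im,cv2.COLOR_RGB2HSV)
s,p,r=pose();print(p.round(4),s['tcp_rot'].round(3),s['opening'],s['finger_force'])
rect(P,(X>.44)&(X<.62)&(Y>.03)&(Y<.4)&(Z>.004)&(Z<.03),'rack')
rect(P,(X>.4)&(X<.62)&(Y>.03)&(Y<.4)&(Z>.04)&(Z<.2),'sleeve')
m=(hsv[...,2]<70)&(X>.4)&(X<.6)&(Y>.06)&(Y<.4)&(Z<.02)
k,l,st,_=cv2.connectedComponentsWithStats(m.astype(np.uint8),connectivity=4)
for i in range(1,k):
    if st[i,4]>400: print(st[i,4],cv2.minAreaRect(P[l==i][:,:2].astype(np.float32)*1000),P[l==i][:,2].mean())
go(.518,.3195,.2,.042)
E
```

```text
[0.5206 0.3193 0.1999] [ 0.694  0.72  -0.    -0.   ] 0.2797314105734697 39.738566279411316
rack 9837 [518.6 298.7] [ 90.1 118.2] 2.3 z [0.0073 0.0088 0.0201]
sleeve 915 [520.7 327.9] [24.7 11.2] 1.7 z [0.1773 0.189  0.1989]
857 ((455.80938720703125, 357.3027038574219), (83.54486083984375, 21.977670669555664), 88.70201110839844) -0.0003574668392908217
4643 ((517.3958129882812, 321.34478759765625), (74.06180572509766, 57.17543411254883), 2.6276705265045166) 0.008480550637929666
1184 ((520.0713500976562, 260.6630554199219), (72.47166442871094, 39.04528045654297), 2.1558330059051514) 0.008534752530891586
d [ 0.0003 -0.0026 -0.0001] w [-0.0007  0.0004 -0.0066] rows 0.0
```

View pics/w3.png

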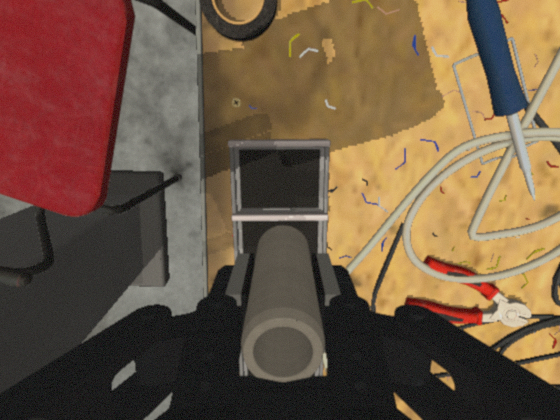

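The rack end pocket appears at about (283,180) and the sleeve is held upright and centred. Now I lower it.

>>> {"api": "carry_out", "payload": {"deltas": [0, -0.003, 0.05, 0, 0, 0, 0, -0.003, 0.1, 0, 0, 0, 0, -0.003, 0.14, 0, 0, 0, 0, -0.003, 0.16, 0, 0, 0, 0, -0.003, 0.166, 0, 0, 0]}}

```text
time: 7.48
eef_pos: [0.5176, 0.3194, 0.0335]
tcp_rot: [0.694, 0.72, -0.001, -0.0]
contact_force: [0.4, -0.3, -0.6]
opening: 0.282
finger_force: 39.7
```

>>> {"api": "carry_out", "payload": {"deltas": [0, 0, 0, 0, 0, 0, 0, 0, 0, 0, 0, 0]}}

```text
time: 7.72
eef_pos: [0.5193, 0.3205, 0.0365]
tcp_rot: [0.694, 0.72, 0.002, 0.001]
contact_force: [-0.4, 0.1, -2.1]
opening: 0.283
finger_force: 39.7
```

>>> {"api": "carry_out", "payload": {"deltas": [0, 0, 0.001, 0, 0, 0, 0, 0, 0.001, 0, 0, 0, 0, 0, 0.001, 0, 0, 0]}}

```text
time: 8.1
eef_pos: [0.5178, 0.32, 0.0335]
tcp_rot: [0.694, 0.72, 0.0, 0.0]
contact_force: [-0.2, 0.6, -2.0]
opening: 0.282
finger_force: 39.7
```

>>> {"api": "carry_out", "payload": {"deltas": [0, 0, 0.001, 0, 0, 0, 0, 0, 0.001, 0, 0, 0, 0, 0, 0.001, 0, 0, 0]}}

```text
time: 8.48
eef_pos: [0.5178, 0.32, 0.0326]
tcp_rot: [0.694, 0.72, 0.0, 0.0]
contact_force: [-0.3, -0.3, 1.3]
opening: 0.283
finger_force: 40.0
```

>>> {"api": "carry_out", "payload": {"deltas": [0, 0, 0, 0, 0, 0, 0, 0, 0, 0, 0, 0, 0, 0, 0, 0, 0, 0, 0, 0, 0, 0, 0, 0], "grip": 100}}

```text
time: 8.98
eef_pos: [0.5178, 0.3199, 0.0323]
tcp_rot: [0.694, 0.72, 0.0, 0.0]
contact_force: [-0.6, -0.4, -0.9]
opening: 1.0
finger_force: 0.0
```

>>> {"api": "carry_out", "payload": {"deltas": [0, 0, -0.04, 0, 0, 0, 0, 0, -0.09, 0, 0, 0, 0, 0, -0.14, 0, 0, 0, 0, 0, -0.165, 0, 0, 0, 0, 0, -0.165, 0, 0, 0]}}

```text
time: 9.6
eef_pos: [0.5192, 0.3206, 0.2004]
tcp_rot: [0.694, 0.72, 0.003, 0.001]
contact_force: [0.3, -0.3, 0.5]
opening: 1.0
finger_force: 0.0
```

```bash
python3 - <<'E'
from h import *
im,d,K,T=shot('wrist');P=cloud(d,K,T)
X,Y,Z=P[...,0],P[...,1],P[...,2]
rect(P,(X>.44)&(X<.62)&(Y>.03)&(Y<.4)&(Z>.004)&(Z<.03),'rack')
rect(P,(X>.4)&(X<.62)&(Y>.03)&(Y<.4)&(Z>.08)&(Z<.1),'sleeve')
s,p,r=pose();print(p.round(4))
go(.4975,-.2365,.14,-.09)
E
```

```text
rack 21396 [549.2 227.3] [145.6 263.6] 2.4 z [0.0074 0.0088 0.02  ]
sleeve 524 [518.5 321.7] [23.7 24.6] 74.0 z [0.0816 0.0857 0.087 ]
[0.518  0.32   0.1978]
d [-0.5554 -0.0411  0.0574] w [ 0.0014 -0.0006  0.127 ] rows 9.0
```

>>> {"api": "carry_out", "payload": {"deltas": [-0.05, -0.004, 0, 0, 0, 0, -0.105, -0.008, 0, 0, 0, 0, -0.16, -0.012, 0, 0, 0, 0, -0.215, -0.016, 0, 0, 0, 0, -0.27, -0.02, 0, 0, 0, 0]}}

```text
time: 10.28
eef_pos: [0.5061, 0.0478, 0.1946]
tcp_rot: [0.694, 0.72, -0.001, -0.002]
contact_force: [0.7, 1.1, -0.2]
opening: 1.006
finger_force: 0.0
```

>>> {"api": "carry_out", "payload": {"deltas": [-0.055, -0.004, 0, 0, 0, 0, -0.11, -0.008, 0, 0, 0, 0, -0.165, -0.012, 0, 0, 0, 0, -0.22, -0.016, 0, 0, 0, 0, -0.265, -0.02, 0, 0, 0, 0]}}

```text
time: 10.9
eef_pos: [0.496, -0.2176, 0.1944]
tcp_rot: [0.694, 0.72, -0.0, -0.002]
contact_force: [0.4, -0.2, 0.1]
opening: 0.997
finger_force: 0.0
```

>>> {"api": "carry_out", "payload": {"deltas": [-0.02, -0.001, 0.02, 0, 0, 0.06, -0.02, -0.001, 0.04, 0, 0, 0.117, -0.02, -0.001, 0.06, 0, 0, 0.117, -0.02, -0.001, 0.06, 0, 0, 0.117, -0.02, -0.001, 0.06, 0, 0, 0.117]}}

```text
time: 11.52
eef_pos: [0.497, -0.2359, 0.1367]
tcp_rot: [0.735, 0.678, -0.0, -0.001]
contact_force: [-0.6, 0.0, -0.3]
opening: 0.998
finger_force: 0.0
```

```bash
python3 - <<'E'
from h import *
im,d,K,T=shot('wrist','w4.png');P=cloud(d,K,T)
X,Y,Z=P[...,0],P[...,1],P[...,2]
s,p,r=pose();print(p.round(4))
rect(P,(X>.42)&(X<.58)&(Y>-.27)&(Y<-.19)&(Z>.025)&(Z<.06),'term')
rect(P,(X>.42)&(X<.58)&(Y>-.27)&(Y<-.19)&(Z>.04)&(Z<.06),'term top')
go(.4972,-.2365,.015,-.08)
E
```

```text
[ 0.4974 -0.2362  0.1375]
term 3050 [ 497.1 -236.2] [48.6 30.8] 87.7 z [0.032  0.0491 0.0527]
term top 2467 [ 497.1 -235.7] [38.8 30.8] 87.4 z [0.0423 0.0503 0.0527]
d [-0.0003 -0.0002  0.1225] w [0.0001 0.0001 0.0001] rows 2.0
```

View pics/w4.png

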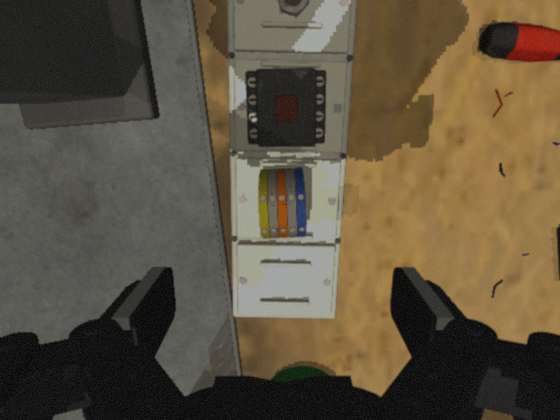

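The terminals are at (283,203), aligned with the fingers. Next I go down, grip and lift.

>>> {"api": "carry_out", "payload": {"deltas": [0, 0, 0.05, 0, 0, -0.03, 0, 0, 0.09, 0, 0, -0.03, 0, 0, 0.115, 0, 0, -0.03, 0, 0, 0.1215, 0, 0, -0.03, 0, 0, 0.1215, 0, 0, -0.03]}}

```text
time: 12.2
eef_pos: [0.4979, -0.2366, 0.0167]
tcp_rot: [0.725, 0.689, 0.0, 0.001]
contact_force: [0.5, -0.5, -0.5]
opening: 1.005
finger_force: 0.0
```

>>> {"api": "carry_out", "payload": {"deltas": [0, 0, 0, 0, 0, 0, 0, 0, 0, 0, 0, 0, 0, 0, 0, 0, 0, 0, 0, 0, 0, 0, 0, 0, 0, 0, 0, 0, 0, 0], "grip": 20, "grip_force": 30}}

```text
time: 12.82
eef_pos: [0.4978, -0.2366, 0.0166]
tcp_rot: [0.725, 0.689, 0.0, 0.001]
contact_force: [-0.9, 1.5, 5.5]
opening: 0.356
finger_force: 30.5
```

>>> {"api": "carry_out", "payload": {"deltas": [0, 0, -0.05, 0, 0, 0, 0, 0, -0.11, 0, 0, 0, 0, 0, -0.165, 0, 0, 0, 0.04, 0, -0.165, 0, 0, 0, 0.09, 0, -0.165, 0, 0, 0]}}

```text
time: 13.45
eef_pos: [0.5019, -0.1461, 0.1815]
tcp_rot: [0.725, 0.688, 0.0, 0.001]
contact_force: [0.9, 0.6, -0.7]
opening: 0.356
finger_force: 30.2
```

>>> {"api": "carry_out", "payload": {"deltas": [0.05, -0.001, 0, 0, 0, 0, 0.1, -0.001, 0, 0, 0, 0, 0.15, -0.001, 0, 0, 0, 0, 0.2, -0.001, 0, 0, 0, 0, 0.25, -0.001, 0, 0, 0, 0]}}

```text
time: 14.08
eef_pos: [0.5127, 0.105, 0.1802]
tcp_rot: [0.725, 0.689, -0.0, -0.0]
contact_force: [0.4, -0.6, -0.4]
opening: 0.355
finger_force: 30.2
```

>>> {"api": "carry_out", "payload": {"deltas": [0.05, -0.001, 0, 0, 0, -0.05, 0.1, -0.001, 0, 0, 0, -0.092, 0.14, -0.001, 0, 0, 0, -0.092, 0.15, -0.001, 0, 0, 0, -0.092, 0.15, -0.001, 0, 0, 0, -0.092]}}

```text
time: 14.7
eef_pos: [0.5193, 0.2532, 0.1801]
tcp_rot: [0.692, 0.722, -0.001, -0.0]
contact_force: [-0.0, -0.5, -1.2]
opening: 0.361
finger_force: 30.2
```

```bash
python3 - <<'E'
from h import *
im,d,K,T=shot('wrist','w5.png');P=cloud(d,K,T)
X,Y,Z=P[...,0],P[...,1],P[...,2]
s,p,r=pose();print(p.round(4),s['opening'],s['finger_force'])
rect(P,(X>.4)&(X<.62)&(Y>.2)&(Y<.4)&(Z>.15)&(Z<.23)&(abs(X-.52)<.03),'part')
hsv=cv2.cvtColor(im,cv2.COLOR_RGB2HSV)
m=(hsv[...,2]<70)&(X>.4)&(X<.6)&(Y>.06)&(Y<.4)&(Z<.02)
k,l,st,_=cv2.connectedComponentsWithStats(m.astype(np.uint8),connectivity=4)
for i in range(1,k):
    if st[i,4]>400: print(st[i,4],cv2.minAreaRect(P[l==i][:,:2].astype(np.float32)*1000),P[l==i][:,2].mean())
go(.5206,.2525,.18,.041)
E
```

```text
[0.5195 0.2525 0.1802] 0.3610872891893806 30.196086588548496
part 16290 [519.8 256.7] [58.5 42.9] 1.6 z [0.1881 0.2127 0.2258]
4953 ((517.5663452148438, 320.4366149902344), (74.39556884765625, 56.1185302734375), 2.5053622722625732) 0.008452048893924728
5070 ((520.784423828125, 252.90968322753906), (73.08971405029297, 56.08345031738281), 2.12850284576416) 0.00847506278135561
d [-0.0001  0.0011  0.0002] w [-0.0011  0.0008  0.0009] rows 0.0
```

View pics/w5.png

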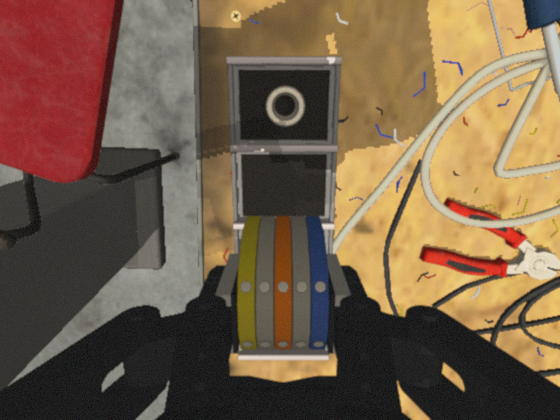

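Sleeve stands in the end pocket (285,105); the terminals are held straight. Next I lower them into the pocket below.

>>> {"api": "carry_out", "payload": {"deltas": [0, 0.001, 0.05, 0, 0, 0, 0, 0.001, 0.1, 0, 0, 0, 0, 0.001, 0.145, 0, 0, 0, 0, 0.001, 0.165, 0, 0, 0, 0, 0.001, 0.165, 0, 0, 0]}}

```text
time: 15.38
eef_pos: [0.521, 0.2523, 0.0154]
tcp_rot: [0.693, 0.721, -0.0, -0.0]
contact_force: [-0.0, 0.3, 0.3]
opening: 0.355
finger_force: 30.9
```

>>> {"api": "carry_out", "payload": {"deltas": [0, 0, 0.0005, 0, 0, 0, 0, 0, 0.001, 0, 0, 0, 0, 0, 0.0015, 0, 0, 0]}}

```text
time: 15.75
eef_pos: [0.5213, 0.2535, 0.0152]
tcp_rot: [0.692, 0.722, 0.001, 0.0]
contact_force: [0.2, 0.7, 0.5]
opening: 0.355
finger_force: 30.9
```

>>> {"api": "carry_out", "payload": {"deltas": [0, 0, 0.0005, 0, 0, 0, 0, 0, 0.001, 0, 0, 0, 0, 0, 0.001, 0, 0, 0]}}

```text
time: 16.12
eef_pos: [0.5207, 0.2533, 0.0132]
tcp_rot: [0.692, 0.722, -0.0, -0.0]
contact_force: [-0.4, 1.0, -0.3]
opening: 0.358
finger_force: 30.9
```

>>> {"api": "carry_out", "payload": {"deltas": [0, 0, 0.0005, 0, 0, 0, 0, 0, 0.001, 0, 0, 0, 0, 0, 0.001, 0, 0, 0]}}

```text
time: 16.5
eef_pos: [0.5207, 0.2533, 0.0122]
tcp_rot: [0.692, 0.722, -0.0, -0.0]
contact_force: [-0.7, -0.2, -0.4]
opening: 0.357
finger_force: 30.9
```

>>> {"api": "carry_out", "payload": {"deltas": [0, 0, 0, 0, 0, 0, 0, 0, 0, 0, 0, 0, 0, 0, 0, 0, 0, 0, 0, 0, 0, 0, 0, 0], "grip": 60}}

```text
time: 17.0
eef_pos: [0.5208, 0.2533, 0.0124]
tcp_rot: [0.692, 0.722, 0.0, 0.0]
contact_force: [0.0, -0.5, -1.0]
opening: 0.599
finger_force: 0.0
```

>>> {"api": "carry_out", "payload": {"deltas": [0, 0, -0.03, 0, 0, 0, 0, 0, -0.08, 0, 0, 0, 0, 0, -0.135, 0, 0, 0, 0, 0, -0.165, 0, 0, 0, 0, 0, -0.165, 0, 0, 0]}}

```text
time: 17.62
eef_pos: [0.5227, 0.2539, 0.181]
tcp_rot: [0.692, 0.722, 0.003, 0.002]
contact_force: [0.2, 0.2, 0.7]
opening: 0.599
finger_force: 0.0
```

```bash
python3 - <<'E'
from h import *
im,d,K,T=shot('wrist');P=cloud(d,K,T)
X,Y,Z=P[...,0],P[...,1],P[...,2]
s,p,r=pose();print(p.round(4))
rect(P,(X>.4)&(X<.62)&(Y>.2)&(Y<.3)&(Z>.025)&(Z<.06),'term')
rect(P,(X>.4)&(X<.62)&(Y>.28)&(Y<.36)&(Z>.08)&(Z<.1),'sleeve')
go(.506,-.1695,.16,-.09)
E
```

```text
[0.5212 0.2535 0.1783]
term 2181 [521.2 254.1] [30.7 46.9] 2.3 z [0.0287 0.0453 0.0488]
sleeve 668 [518.3 320.9] [24.3 24. ] 3.1 z [0.0828 0.0857 0.087 ]
d [-0.422 -0.033  0.018] w [ 0.0023 -0.0007  0.132 ] rows 6.8
```

>>> {"api": "carry_out", "payload": {"deltas": [-0.05, -0.004, 0, 0, 0, 0, -0.105, -0.008, 0, 0, 0, 0, -0.16, -0.012, 0, 0, 0, 0, -0.215, -0.017, 0, 0, 0, 0, -0.27, -0.021, 0, 0, 0, 0], "grip": 100}}

```text
time: 18.3
eef_pos: [0.5094, -0.0187, 0.1746]
tcp_rot: [0.692, 0.722, -0.001, -0.002]
contact_force: [1.5, -0.1, 0.9]
opening: 0.998
finger_force: 0.0
```

>>> {"api": "carry_out", "payload": {"deltas": [-0.055, -0.004, 0, 0, 0, 0.05, -0.11, -0.008, 0.01, 0, 0, 0.1, -0.15, -0.012, 0.018, 0, 0, 0.132, -0.152, -0.012, 0.018, 0, 0, 0.132, -0.152, -0.012, 0.018, 0, 0, 0.132]}}

```text
time: 18.92
eef_pos: [0.5046, -0.169, 0.1575]
tcp_rot: [0.738, 0.674, -0.0, -0.002]
contact_force: [0.5, 0.4, 0.4]
opening: 1.003
finger_force: 0.0
```

```bash
python3 - <<'E'
from h import *
im,d,K,T=shot('wrist','w6.png');P=cloud(d,K,T)
X,Y,Z=P[...,0],P[...,1],P[...,2]
s,p,r=pose();print(p.round(4))
m=(X>.42)&(X<.58)&(Y>-.21)&(Y<-.13)&(Z<.08)
rect(P,m&(Z>.057),'top');rect(P,m&(Z>.025),'all');rect(P,m&(Z>.064),'top2')
go(.505,-.1695,.042,-.09)
E
```

```text
[ 0.505  -0.1686  0.1581]
top 3169 [ 504.6 -169. ] [43.4 33.7] 85.7 z [0.0647 0.0664 0.0694]
all 4728 [ 504.7 -168.9] [45.  49.8] 86.3 z [0.0395 0.0659 0.0691]
top2 3058 [ 504.6 -168.8] [43.  33.6] 86.0 z [0.0652 0.0664 0.0695]
d [-0.0011  0.0004  0.1161] w [-0.0022 -0.0014  0.0007] rows 1.9
```

View pics/w6.png

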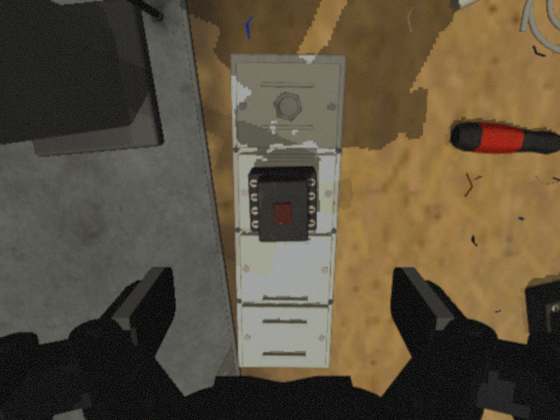

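Contactor at (283,205), centred between the fingers; bolt at (288,105). Now I grip its upper part.

>>> {"api": "carry_out", "payload": {"deltas": [0, 0, 0.05, 0, 0, -0.02, 0, 0, 0.09, 0, 0, -0.02, 0, 0, 0.112, 0, 0, -0.02, 0, 0, 0.117, 0, 0, -0.02, 0, 0, 0.117, 0, 0, -0.02]}}

```text
time: 19.6
eef_pos: [0.506, -0.169, 0.0428]
tcp_rot: [0.731, 0.682, 0.0, 0.0]
contact_force: [0.5, -0.9, 0.9]
opening: 1.001
finger_force: 0.0
```

>>> {"api": "carry_out", "payload": {"deltas": [0, 0, 0, 0, 0, 0, 0, 0, 0, 0, 0, 0, 0, 0, 0, 0, 0, 0, 0, 0, 0, 0, 0, 0, 0, 0, 0, 0, 0, 0], "grip": 25, "grip_force": 50}}

```text
time: 20.23
eef_pos: [0.506, -0.1701, 0.0432]
tcp_rot: [0.731, 0.682, 0.0, 0.0]
contact_force: [-1.3, 1.0, 5.5]
opening: 0.383
finger_force: 52.6
```

>>> {"api": "carry_out", "payload": {"deltas": [0, 0, -0.04, 0, 0, 0, 0, 0, -0.09, 0, 0, 0, 0, 0, -0.14, 0, 0, 0, 0.04, -0.001, -0.14, 0, 0, 0, 0.09, -0.002, -0.14, 0, 0, 0]}}

```text
time: 20.85
eef_pos: [0.5095, -0.0794, 0.182]
tcp_rot: [0.732, 0.681, 0.0, 0.0]
contact_force: [0.9, -0.1, -3.3]
opening: 0.388
finger_force: 51.7
```

>>> {"api": "carry_out", "payload": {"deltas": [0.05, -0.001, 0, 0, 0, 0, 0.1, -0.002, 0, 0, 0, 0, 0.15, -0.003, 0, 0, 0, -0.04, 0.2, -0.004, 0, 0, 0, -0.08, 0.24, -0.004, 0, 0, 0, -0.11]}}

```text
time: 21.48
eef_pos: [0.5214, 0.1618, 0.1806]
tcp_rot: [0.692, 0.722, -0.001, -0.001]
contact_force: [-0.2, -0.6, -2.8]
opening: 0.388
finger_force: 51.7
```

>>> {"api": "carry_out", "payload": {"deltas": [0.025, -0.002, 0, 0, 0, 0, 0.025, -0.002, 0, 0, 0, 0, 0.025, -0.002, 0, 0, 0, 0]}}

```text
time: 21.85
eef_pos: [0.5191, 0.1843, 0.1812]
tcp_rot: [0.693, 0.721, -0.001, -0.0]
contact_force: [0.9, 0.0, -2.6]
opening: 0.385
finger_force: 51.6
```

```bash
python3 - <<'E'
from h import *
im,d,K,T=shot('wrist','w7.png');P=cloud(d,K,T)
X,Y,Z=P[...,0],P[...,1],P[...,2]
s,p,r=pose();print(p.round(4),s['opening'],s['finger_force'])
go(.524,.185,.18,.041)
rect(P,(X>.4)&(X<.62)&(Y>.1)&(Y<.4)&(Z>.16)&(Z<.22)&(abs(X-.523)<.028),'part')
rect(P,(X>.4)&(X<.62)&(Y>.1)&(Y<.4)&(Z>.16)&(Z<.195)&(abs(X-.523)<.028),'part low')
E
```

```text
[0.5193 0.184  0.1815] 0.3853738828720651 51.63828670978546
d [0.0009 0.0047 0.0015] w [-0.0013  0.0005 -0.0018] rows 0.1
part 16792 [522.6 186. ] [54.4 44.3] 2.5 z [0.1724 0.2041 0.2178]
part low 3818 [519.5 200.2] [49.2 16.4] 0.8 z [0.163  0.1798 0.1933]
```

View pics/w7.png

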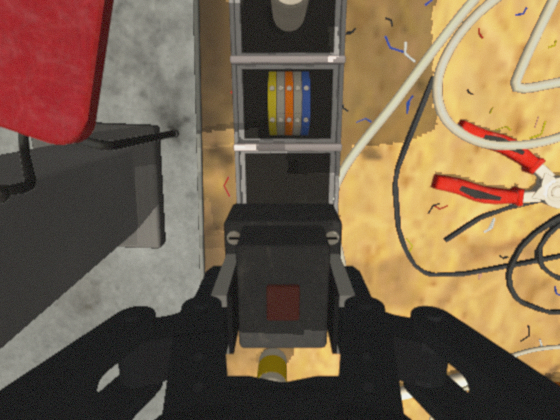

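Contactor is upright, terminals (290,103) and sleeve (290,15) in place. Now I shift 5 mm in x and lower.

>>> {"api": "carry_out", "payload": {"deltas": [0.0005, 0.0045, 0.04, 0, 0, 0, 0.0005, 0.0045, 0.09, 0, 0, 0, 0.0005, 0.0045, 0.13, 0, 0, 0, 0.0005, 0.0045, 0.14, 0, 0, 0, 0.0005, 0.0045, 0.14, 0, 0, 0]}}

```text
time: 22.52
eef_pos: [0.5248, 0.1849, 0.0428]
tcp_rot: [0.693, 0.721, 0.0, 0.0]
contact_force: [0.5, 0.2, -1.4]
opening: 0.389
finger_force: 51.5
```

>>> {"api": "carry_out", "payload": {"deltas": [0, 0, 0.0005, 0, 0, 0, 0, 0, 0.001, 0, 0, 0, 0, 0, 0.001, 0, 0, 0]}}

```text
time: 22.9
eef_pos: [0.5246, 0.1856, 0.0421]
tcp_rot: [0.693, 0.721, 0.001, 0.0]
contact_force: [0.2, -0.4, -2.1]
opening: 0.387
finger_force: 51.6
```

>>> {"api": "carry_out", "payload": {"deltas": [0, 0, 0.0005, 0, 0, 0, 0, 0, 0.001, 0, 0, 0, 0, 0, 0.001, 0, 0, 0]}}

```text
time: 23.28
eef_pos: [0.524, 0.1855, 0.0402]
tcp_rot: [0.693, 0.721, -0.0, -0.0]
contact_force: [0.6, -0.4, -3.4]
opening: 0.387
finger_force: 51.5
```

>>> {"api": "carry_out", "payload": {"deltas": [0, 0, 0.0005, 0, 0, 0, 0, 0, 0.001, 0, 0, 0, 0, 0, 0.001, 0, 0, 0]}}

```text
time: 23.65
eef_pos: [0.5241, 0.1855, 0.0393]
tcp_rot: [0.693, 0.721, -0.0, -0.0]
contact_force: [0.1, -0.5, -2.6]
opening: 0.39
finger_force: 51.6
```

>>> {"api": "carry_out", "payload": {"deltas": [0, 0, 0.0005, 0, 0, 0, 0, 0, 0.0005, 0, 0, 0, 0, 0, 0.0005, 0, 0, 0]}}

```text
time: 24.02
eef_pos: [0.5241, 0.1855, 0.0392]
tcp_rot: [0.693, 0.721, -0.0, -0.0]
contact_force: [-2.6, 0.1, 2.5]
opening: 0.389
finger_force: 52.0
```

>>> {"api": "carry_out", "payload": {"deltas": [0, 0, 0, 0, 0, 0, 0, 0, 0, 0, 0, 0, 0, 0, 0, 0, 0, 0, 0, 0, 0, 0, 0, 0], "grip": 75}}

```text
time: 24.52
eef_pos: [0.5242, 0.1855, 0.0388]
tcp_rot: [0.693, 0.721, 0.0, 0.0]
contact_force: [-0.3, 0.7, 0.5]
opening: 0.75
finger_force: 0.0
```

>>> {"api": "carry_out", "payload": {"deltas": [0, 0, -0.03, 0, 0, 0, 0, 0, -0.08, 0, 0, 0, 0, 0, -0.13, 0, 0, 0, 0, 0, -0.14, 0, 0, 0, 0, 0, -0.14, 0, 0, 0]}}

```text
time: 25.15
eef_pos: [0.5243, 0.1855, 0.1792]
tcp_rot: [0.693, 0.721, 0.001, 0.0]
contact_force: [0.0, -0.4, -0.3]
opening: 0.746
finger_force: 0.0
```

```bash
python3 - <<'E'
from h import *
im,d,K,T=shot('wrist');P=cloud(d,K,T)
X,Y,Z=P[...,0],P[...,1],P[...,2]
s,p,r=pose();print(p.round(4))
rect(P,(X>.4)&(X<.62)&(Y>.14)&(Y<.23)&(Z>.025)&(Z<.08),'cont')
rect(P,(X>.4)&(X<.62)&(Y>.2)&(Y<.3)&(Z>.025)&(Z<.06),'term')
go(.514,-.103,.13,-.09)
E
```

```text
[0.5234 0.1854 0.1776]
cont 3876 [524.8 186.3] [50.  44.9] 2.1 z [0.0367 0.0619 0.0651]
term 2632 [521.3 253.5] [30.8 47.4] 2.3 z [0.029  0.0454 0.0487]
d [-0.2878 -0.0208  0.0477] w [-0.0018  0.0004  0.13  ] rows 4.7
```

>>> {"api": "carry_out", "payload": {"deltas": [-0.05, -0.004, 0, 0, 0, 0, -0.105, -0.008, 0, 0, 0, 0, -0.16, -0.012, 0, 0, 0, 0, -0.215, -0.016, 0, 0, 0, 0.06, -0.27, -0.02, 0, 0, 0, 0.13], "grip": 100}}

```text
time: 25.82
eef_pos: [0.5132, -0.0863, 0.176]
tcp_rot: [0.739, 0.674, -0.001, -0.002]
contact_force: [-0.2, 0.1, 0.6]
opening: 0.999
finger_force: 0.0
```

>>> {"api": "carry_out", "payload": {"deltas": [-0.018, 0, 0.03, 0, 0, 0, -0.018, 0, 0.048, 0, 0, 0, -0.018, 0, 0.048, 0, 0, 0, -0.018, 0, 0.048, 0, 0, 0]}}

```text
time: 26.32
eef_pos: [0.5135, -0.1019, 0.1308]
tcp_rot: [0.738, 0.675, 0.0, -0.0]
contact_force: [0.1, -0.1, 0.2]
opening: 1.0
finger_force: 0.0
```

```bash
python3 - <<'E'
from h import *
im,d,K,T=shot('wrist','w8.png');P=cloud(d,K,T)
X,Y,Z=P[...,0],P[...,1],P[...,2]
s,p,r=pose();print(p.round(4))
m=(X>.42)&(X<.58)&(Y>-.13)&(Y<-.07)&(Z<.07)
rect(P,m&(Z>.025),'bolt');rect(P,m&(Z>.048),'bolttop');rect(P,m&(Z>.0175)&(Z<.024),'head')
go(.514,-.1015,.025,-.09)
E
```

```text
[ 0.5139 -0.1022  0.1315]
bolt 455 [ 514.7 -101.3] [11.7 12. ] 14.6 z [0.0295 0.0535 0.0549]
bolttop 310 [ 514.4 -101.5] [11.9 11.6] 82.3 z [0.0494 0.054  0.0551]
head 300 [514.5 -99.6] [19.6 17. ] 2.5 z [0.0185 0.0199 0.0215]
d [ 7.000e-04 -1.000e-04  1.065e-01] w [0.0011 0.0002 0.0017] rows 1.7
```

View pics/w8.png

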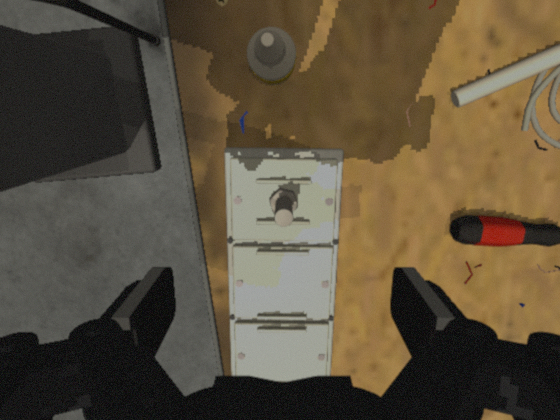

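Bolt at (283,213) on the finger midline; glue bottle at (270,55), clear. I descend and grip.

>>> {"api": "carry_out", "payload": {"deltas": [0.0005, 0.0005, 0.05, 0, 0, 0, 0.0005, 0.0005, 0.09, 0, 0, 0, 0.0005, 0.0005, 0.103, 0, 0, 0, 0.0005, 0.0005, 0.106, 0, 0, 0, 0.0005, 0.0005, 0.106, 0, 0, 0]}}

```text
time: 27.0
eef_pos: [0.5153, -0.103, 0.0266]
tcp_rot: [0.738, 0.675, 0.001, 0.001]
contact_force: [-0.4, 0.8, 0.9]
opening: 1.001
finger_force: 0.0
```

>>> {"api": "carry_out", "payload": {"deltas": [0, 0, 0, 0, 0, 0, 0, 0, 0, 0, 0, 0, 0, 0, 0, 0, 0, 0, 0, 0, 0, 0, 0, 0, 0, 0, 0, 0, 0, 0], "grip": 4, "grip_force": 30}}

```text
time: 27.62
eef_pos: [0.514, -0.1027, 0.025]
tcp_rot: [0.738, 0.675, 0.0, 0.0]
contact_force: [-0.7, -0.3, 1.5]
opening: 0.127
finger_force: 29.2
```

>>> {"api": "carry_out", "payload": {"deltas": [0, 0, 0, 0, 0, 0, 0, 0, 0, 0, 0, 0]}}

```text
time: 27.88
eef_pos: [0.514, -0.1026, 0.025]
tcp_rot: [0.738, 0.675, 0.0, 0.0]
contact_force: [-0.0, 0.3, 1.4]
opening: 0.13
finger_force: 29.2
```

>>> {"api": "carry_out", "payload": {"deltas": [0, 0, -0.04, 0, 0, 0, 0, 0, -0.09, 0, 0, 0, 0, 0, -0.145, 0, 0, 0, 0.04, -0.001, -0.145, 0, 0, 0, 0.085, -0.0025, -0.145, 0, 0, 0]}}

```text
time: 28.5
eef_pos: [0.5193, -0.0173, 0.1706]
tcp_rot: [0.739, 0.674, 0.001, 0.001]
contact_force: [0.9, 0.1, -0.1]
opening: 0.129
finger_force: 29.3
```

>>> {"api": "carry_out", "payload": {"deltas": [0.05, -0.0015, 0, 0, 0, -0.04, 0.1, -0.003, 0, 0, 0, -0.09, 0.13, -0.004, 0, 0, 0, -0.13, 0.1345, -0.004, 0, 0, 0, -0.13, 0.1345, -0.004, 0, 0, 0, -0.13]}}

```text
time: 29.12
eef_pos: [0.5268, 0.1163, 0.1694]
tcp_rot: [0.693, 0.721, -0.001, -0.0]
contact_force: [0.3, -0.6, -0.3]
opening: 0.131
finger_force: 29.3
```

```bash
python3 - <<'E'
from h import *
im,d,K,T=shot('wrist','w9.png');P=cloud(d,K,T)
X,Y,Z=P[...,0],P[...,1],P[...,2]
s,p,r=pose();print(p.round(4),s['opening'],s['finger_force'])
rect(P,(X>.4)&(X<.62)&(Y>.05)&(Y<.2)&(Z>.14)&(Z<.22)&(abs(X-.527)<.015),'part')
rect(P,(X>.4)&(X<.62)&(Y>.05)&(Y<.2)&(Z>.14)&(Z<.168)&(abs(X-.527)<.015),'head')
go(.5272,.1165,.17,.041)
E
```

```text
[0.5269 0.1159 0.1695] 0.13099136610730996 29.341996014118195
part 6754 [527.2 117.5] [30.2 26.5] 1.6 z [0.1641 0.1984 0.2176]
head 559 [526.8 123. ] [ 8.8 16.9] 80.9 z [0.1585 0.1638 0.1666]
d [ 0.0006  0.0003 -0.0005] w [-0.0007  0.0005 -0.0018] rows 0.0
```

View pics/w9.png

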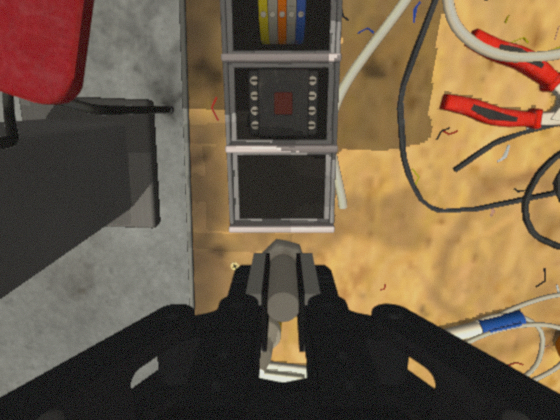

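The bolt is held upright over the free pocket. I lower it.

>>> {"api": "carry_out", "payload": {"deltas": [0.001, 0, 0.05, 0, 0, 0, 0.001, 0, 0.1, 0, 0, 0, 0.001, 0, 0.138, 0, 0, 0, 0.001, 0, 0.146, 0, 0, 0, 0.001, 0, 0.146, 0, 0, 0]}}

```text
time: 29.8
eef_pos: [0.5277, 0.1169, 0.0244]
tcp_rot: [0.693, 0.721, 0.0, 0.0]
contact_force: [0.7, -0.1, 0.1]
opening: 0.123
finger_force: 29.5
```

>>> {"api": "carry_out", "payload": {"deltas": [0, 0, 0.0005, 0, 0, 0, 0, 0, 0.001, 0, 0, 0, 0, 0, 0.001, 0, 0, 0]}}

```text
time: 30.18
eef_pos: [0.5276, 0.1177, 0.0237]
tcp_rot: [0.693, 0.721, 0.001, 0.001]
contact_force: [-0.4, 0.2, -0.9]
opening: 0.132
finger_force: 29.5
```

>>> {"api": "carry_out", "payload": {"deltas": [0, 0, 0.0005, 0, 0, 0, 0, 0, 0.001, 0, 0, 0, 0, 0, 0.001, 0, 0, 0]}}

```text
time: 30.55
eef_pos: [0.527, 0.1177, 0.0217]
tcp_rot: [0.693, 0.721, -0.0, -0.0]
contact_force: [-0.2, -0.6, 0.4]
opening: 0.126
finger_force: 29.5
```

>>> {"api": "carry_out", "payload": {"deltas": [0, 0, 0.0005, 0, 0, 0, 0, 0, 0.001, 0, 0, 0, 0, 0, 0.001, 0, 0, 0]}}

```text
time: 30.92
eef_pos: [0.5271, 0.1176, 0.021]
tcp_rot: [0.693, 0.721, -0.0, -0.0]
contact_force: [-1.6, -0.6, 1.2]
opening: 0.129
finger_force: 29.8
```

>>> {"api": "carry_out", "payload": {"deltas": [0, 0, 0, 0, 0, 0, 0, 0, 0, 0, 0, 0, 0, 0, 0, 0, 0, 0, 0, 0, 0, 0, 0, 0], "grip": 50}}

```text
time: 31.42
eef_pos: [0.5271, 0.1176, 0.0208]
tcp_rot: [0.693, 0.721, 0.0, 0.0]
contact_force: [0.4, -0.9, -0.2]
opening: 0.503
finger_force: 0.0
```

>>> {"api": "carry_out", "payload": {"deltas": [0, 0, -0.03, 0, 0, 0, 0, 0, -0.08, 0, 0, 0, 0, 0, -0.13, 0, 0, 0, 0, 0, -0.18, 0, 0, 0, 0, 0, -0.18, 0, 0, 0]}}

```text
time: 32.05
eef_pos: [0.5302, 0.1178, 0.2067]
tcp_rot: [0.693, 0.721, 0.004, 0.004]
contact_force: [1.0, -0.0, -0.3]
opening: 0.501
finger_force: 0.0
```

```bash
python3 - <<'E'
from h import *
im,d,K,T=shot('wrist','w10.png');P=cloud(d,K,T)
X,Y,Z=P[...,0],P[...,1],P[...,2]
s,p,r=pose();print(p.round(4))
for n,y,a,b in(('bolt',.1175,.025,.06),('cont',.185,.025,.08),('term',.2527,.025,.06),('sleeve',.3205,.08,.1)):
    rect(P,(X>.45)&(X<.6)&(abs(Y-y)<.033)&(Z>a)&(Z<b),n)
rect(P,(X>.5)&(X<.55)&(abs(Y-.117)<.028)&(Z>.0125)&(Z<.02),'head')
im,d,K,T=shot('top','t2.png');P=cloud(d,K,T);X,Y,Z=P[...,0],P[...,1],P[...,2]
rect(P,(X>.42)&(X<.58)&(abs(Y)<.05)&(Z>.075)&(Z<.1),'glue')
E
```

```text
[0.5284 0.1177 0.2035]
bolt 227 [527.4 119.1] [11.2 11.4] 89.0 z [0.0303 0.0498 0.0511]
cont 3516 [524.8 186. ] [50.  44.5] 2.3 z [0.0374 0.062  0.0651]
term 2015 [521.6 245.5] [30.8 32.2] 2.6 z [0.0288 0.0463 0.0489]
sleeve none
head 179 [527.5 120.5] [19.9 16.4] 8.4 z [0.0141 0.016  0.0175]
glue 25 [514.7  -4.5] [11.2 11. ] 18.2 z [0.0769 0.0855 0.0917]
```

View pics/w10.png

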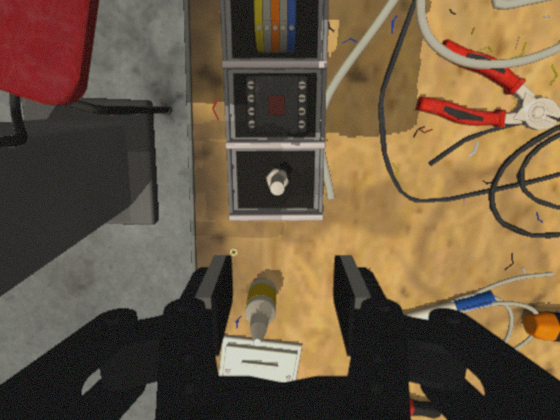

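The bolt stands at (277,185) in the rightmost pocket, the contactor at (277,105) and the terminals at (275,25) beside it. The glue bottle at (262,300) has not moved, and the sleeve was measured standing in the leftmost pocket. I hand in the job.

```bash
python3 -c "
from plant import ctrl
print(ctrl.sign_off())"
```

```text
the job is handed in; nothing more can be done
None
```

The job is handed in: measured by camera, the bolt, contactor, terminals and sleeve stand upright in the rack pockets from right to left, each within a few mm of its pocket's middle, and the glue bottle did not move; the sign-off returned no verdict.

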